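# Re-seat the service flap and hold the test selector at its third click

## Robot

A 6-joint arm with a two-finger parallel gripper is mounted at the origin on the work surface. World frame = base frame: x ahead of the robot, y to its left, z up, the work surface at z = 0. Lengths are in mm, angles in degrees, forces in N, time in s.
With the tool pointing down it reaches from about 350 to 850 mm from the base axis. Payload 8.1 kg.
Tool frame: the origin (TCP) lies midway between the tips of the shut fingers; the grasp point (between the pads) lies 19 mm behind it; x points along the fingers, y is the direction in which the jaws open and shut, and the axes are right-handed (so a half turn about x gives the same grasp; the last joint's range is limited). The gripper opens to 85 mm and grips with 20 to 120 N. Pads are 22 mm wide; open, the fingers measure 114 mm over their backs; the gripper's body (76 mm by 85 mm) begins 54 mm behind the grasp point. The pads swing forward as they close: fully open they stand 13 mm farther back than shut.
Start: joints at [-79.148, 7.471, 85.268, -0, 87.261, -4.893], TCP at [162.833, -577.487, 231.292] pointing down, gripper open.
Joint ranges: [-169.43, 169.43], [-51.17, 129.36], [1.28, 143.12], [-76.62, 256.62], [0, 156.53], [-152.29, 152.29]. Speed limits (degrees/s): [136.94, 136.94, 159.86, 180, 180, 180].

## Interface

Orientations are given as [roll, pitch, yaw] about the fixed x, y, z axes, in that order (R = Rz(yaw) Ry(pitch) Rx(roll)).
In Python, from bench import sense, snapshot, hand_in gives the robot as it stands.
- The arm moves only by the tool drive_tool, never from a script. Its argument "deltas" is a list of rows, each a list of 7 numbers: the closure in counts, from 0 (fully open) to 255 (shut), then the shift along the tool's x, y, z in m, then the turn, a rotation vector about the tool's x, y, z in rad. A call has exactly 10 rows; each row is the pose to reach, as a shift and turn from the pose commanded when the call began, along the tool's axes at that moment; what a row does not reach only later rows make up. A row lasts 1/12 s, in which the tool goes at most 41.7 mm and 7.16 degrees, less where a joint would pass 70% of its speed; a pose out of reach is approached as far as the arm can. A call with a gripper value outside its range is refused whole. The fingers move at their own pace and stop on an object; "squeeze" is the grip in N (left out, the last holds). Time passes only in rows, so rows that repeat a pose let the fingers close, or fill a call up. It gives the time, the measured TCP pose, the force and the opening at its end, in the units of the state.
- sense(): the state, without advancing time (a new reading comes with each control period).
- snapshot(name): name is "side" or "top"; returns a dict with "frame" (420x560x3 uint8, blue, green, red), "fx", "fy", "cx", "cy" (pixels), "rvec" (rotation vector, rad) and "tvec" (3), from world to camera coordinates, as OpenCV has them. Camera axes: x right, y down, z forward; pixel columns grow to the right and rows downward; lengths in mm; the calibration is good to about 2 mm. A picture is of the moment at which its call begins. There is no depth.
- hand_in(): hands the job in, once; it reports no verdict.
The state is a dict: "time": time; "joint_pos": joint angles; "qd": joint speeds; "joint_efforts": joint torques, N m; "tool_pos": TCP position; "tcp_rot": TCP orientation; "ft_force": force on the tool from outside, world axes, zero at the start; "wrist_torque": the same for the moment, N m; "finger_gap": finger opening in mm.
Only numpy, scipy, OpenCV 4.12 (cv2) and the standard library are available. Lean on these libraries where they do the work, as an engineer would, in place of code of your own. Each camera call takes 0.05 s, during which the arm holds its last target.

## Task

The display model has shut itself off because its service flap was not seated: pull the flap all the way down by its blue hoop, then push it fully shut again. Then pinch the red spring-return test knob, turn it clockwise from rest click by click to the third click, never on to the fourth, and hold it: the program finishes with the fingers still gripping the knob at the third click. Leave everything else on the table where it stands.

Things in the scene. Friction and masses are not known exactly. Their poses are not given: they have to be found in the camera images.
- plinth: White display-model plinth, 240 mm deep (x) x 340 mm wide (y) x 120 mm high, fixed to the table. Origin: centre of its underside; its front (with the flap) faces its own -x, toward the robot. On top: model houses up to 30 mm tall along the front edge, an office block 52 mm tall further back, turbines at the rear.
- flap (a joint): Service flap on the plinth's front, grey, 216 mm wide, 95 mm tall, 12 mm thick, hinged along its bottom edge. 0 = shut flush, grows as its top tips down toward the robot, end stop 1.25 rad (fully down). Friction holds it wherever it is left; 2 to 5 N at the bar moves it. It starts slightly ajar or nearly shut.
- flap_bar (a point): Centre of the flap's blue hoop handle: a round bar 12 mm thick and 116 mm long, parallel to the plinth's y, standing clear 40 mm beyond the flap's top edge in the flap's own plane (35 mm above the plinth's top when shut), carried on a post at each end. Open above, in front and behind. It is 135 mm from the hinge axis.
- flap_hinge (a point): Middle of the flap's hinge axis (parallel to the plinth's y), 20 mm above the table. At flap angle a the bar lies 135*sin(a) mm toward the plinth's -x and 135*cos(a) mm above this point.
- selector (a joint): Red spring-return indexing knob on the console's top; turns clockwise seen from above. 0 = rest; grows clockwise. Clicks every 0.436 rad (25 degrees): third at 1.309, fourth at 1.745. Black ticks mark rest and clicks; the knob's white line points. Torque drops by 0.1 Nm as each click falls in, at most 0.2 Nm between. The spring outweighs the clicks: let go, it runs back to 0.
- selector_grip (a point): Grip point on the knob's axis, 88 mm above the table. The grip is an upright bar 44 mm long, 14 mm thick (pinch it across the thickness) and 42 mm tall, its top 15 mm above this point and a round 48 mm disc 25 mm below it. The point's x axis runs along the bar and turns with the knob; at rest it equals the console's x.
- console: Black box 130 x 130 x 50 mm with bare metal face, carrying the knob in the middle of its top; fixed. Origin: centre of its underside; the knob's pointer rests toward its -x. It stands left or right of the plinth's front.
- lampbox: White box 130 x 130 x 50 mm with three dummy lamps (green, yellow, blue) up to 8 mm high on top; not used; fixed. It stands on the side where the console is not. Origin: centre of its underside.
- screwdriver: Bystander, loose: yellow-handled screwdriver lying on the table, 200 mm long. Origin: centre of its underside as it stands or lies.
- brush: Bystander, loose: wooden-handled dusting brush lying on the table, 200 mm long. Origin: centre of its underside as it stands or lies.
- jar: Bystander, loose: closed jar, 60 mm across, 75 mm high. Origin: centre of its underside as it stands or lies.
- mug: Bystander, loose: blue mug, 80 mm across, 90 mm high. Origin: centre of its underside as it stands or lies.
- tape: Bystander, loose: red ring of tape lying flat, 90 mm across, 22 mm high. Origin: centre of its underside as it stands or lies.
- spare_house: Bystander, loose: spare warm-yellow model building with white roof, 80 x 110 x 46 mm. Origin: centre of its underside as it stands or lies.
- spare_pylon: Bystander, loose: orange model pylon standing on the plinth's top, on a grey 50 mm square foot, 85 mm high. Origin: centre of its underside as it stands or lies.
Not all that is in view belongs to the job. Leave any pink look-alike of the console alone.

How it is judged (in metres and radians):
On the way, in this order (a step that is already met when the one before it is completed fails the run):
1. the flap is pulled all the way down (value of joint flap above 1.1 rad), for 0.1 s.
2. the flap is pushed fully shut again (value of joint flap below 0.07 rad), for 0.2 s.
3. the selector is at its third click in the fingers, flap shut (value of joint selector between 1.15899 and 1.45899 rad and contact force between the fingers and selector_c1 above 1 N and value of joint flap below 0.07 rad), for 0.3 s.
At the end, for the whole second after the job is handed in: The fingers hold the knob (contact force above 1 N) at the third click, 1.309 rad within 0.15 rad (a third of a click), at rest, with the flap shut to within 0.07 rad (all of step 3 and velocity of joint selector between -0.2 and 0.2 rad/s); the arm keeps its last pose, push and grip.
It fails at once if the knob is turned on to the fourth click (past 1.62 rad) (value of joint selector above 1.62 rad).
It fails at once if the knob is turned past the first click while the flap is open (value of joint flap above 0.35 rad and value of joint selector above 0.43633 rad).
It fails at once if a loose bystander is shifted more than 30 mm (distance of any of screwdriver, brush, jar, mug, tape, spare_house, spare_pylon from where it was at the start of the episode above 0.03 m).
It fails at once if a standing bystander is knocked over (angle between any of jar, mug, spare_pylon, spare_house's own z axis and vertical above 0.5 rad).
It also fails if it takes over 58 s, if anything falls off the work surface, if the arm or the gripper's body presses on something with over 40 N, if the wrist force passes 120 N, or if a joint passes its speed limit or range.

## Working session

There is one attempt and no reset: what is moved stays moved. The work goes in short steps, Python scripts to look and compute and a tool call to move; the robot and the scene stay as the last step left them, time stands still between calls to the robot, and variables do not carry over. Pictures are saved under pics/ and viewed, and the job is handed in when it is done.

Besides the shell and the picture viewer there is one more tool, called as name(argument=value, ...) on one line, values as JSON. drive_tool: Moves the arm, as the interface text tells. Its arguments: {"type":"object","properties":{"deltas":{"type":"array","items":{"type":"array","items":{"type":"number"}}},"squeeze":{"type":"number"}},"required":["deltas"]}

```bash
mkdir -p pics; ls; python3 - <<'E'
from bench import sense,snapshot
import cv2
for n in("side","top"):
    s=snapshot(n); cv2.imwrite(f"pics/{n}0.png",s["frame"]); print(n,{k:v for k,v in s.items() if k!="frame"})
print(sense())
E
```

```text
pics
side {'fx': 457.4095017538073, 'fy': 457.4095017538073, 'cx': 285.88811729730725, 'cy': 210.71276511635926, 'rvec': array([ 0.158233  , -2.71032904,  1.43258322]), 'tvec': array([ 508.11099416,  126.07222458, 1394.32442033])}
top {'fx': 494.4329925865402, 'fy': 494.4329925865402, 'cx': 280.39790469658027, 'cy': 211.04418571091654, 'rvec': array([ 2.04110355, -2.17908561,  0.23380583]), 'tvec': array([   9.15028051,  509.09227224, 1526.96792831])}
{'time': 0.1, 'joint_pos': array([-7.91490330e+01,  7.51003092e+00,  8.53240071e+01, -1.02310731e-03,
        8.72615371e+01, -4.89314599e+00]), 'qd': array([-0.04935137, -0.24614477, -0.17816271,  0.01809977,  0.01365925,
       -0.00836685]), 'joint_efforts': array([ 2.13673506e-03, -5.70954716e+01, -5.01940119e+01,  2.68028612e-05,
        8.15661333e-03,  4.83225790e-05]), 'tool_pos': array([ 162.72481468, -576.99299043,  230.34787998]), 'tcp_rot': array([-94.28058229,  89.90441944, 101.46358045]), 'ft_force': array([-0.98488885,  0.3272235 ,  0.10031813]), 'wrist_torque': array([ 0.01575295, -0.00561406, -0.01768852]), 'finger_gap': 85.18936574880568}
```

View pics/side0.png

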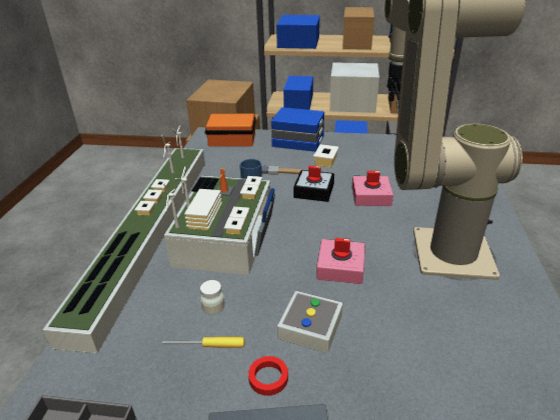

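View pics/top0.png

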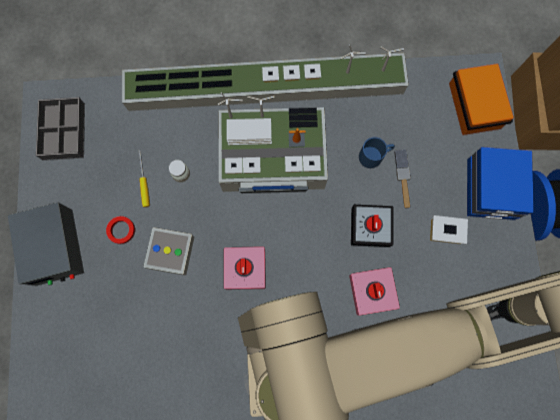

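The top view shows the plinth at (273,148), with the blue hoop at about (274,188). Three boxes carry red knobs: a black one with a metal face at (373,225), and pink ones at (244,268) and (375,291). The black one fits the console description. I'll check it in an enlarged crop.

```bash
python3 - <<'E'
import cv2,numpy as np
a=cv2.imread("pics/top0.png");b=cv2.imread("pics/side0.png")
c1=cv2.resize(a[195:255,340:410],None,fx=6,fy=6,interpolation=cv2.INTER_CUBIC)
c2=cv2.resize(a[165:210,210:340],None,fx=6,fy=6,interpolation=cv2.INTER_CUBIC)
c3=cv2.resize(b[160:270,230:350],None,fx=5,fy=5,interpolation=cv2.INTER_CUBIC)
cv2.imwrite("pics/c1.png",c1);cv2.imwrite("pics/c2.png",c2);cv2.imwrite("pics/c3.png",c3)
E
```

```text
(no output)
```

View pics/c1.png

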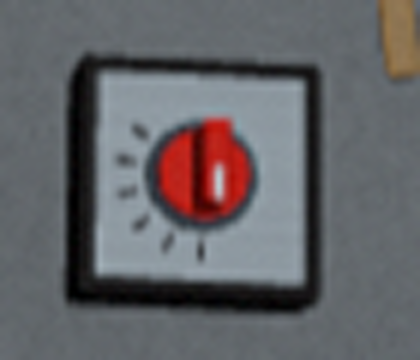

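View pics/c2.png

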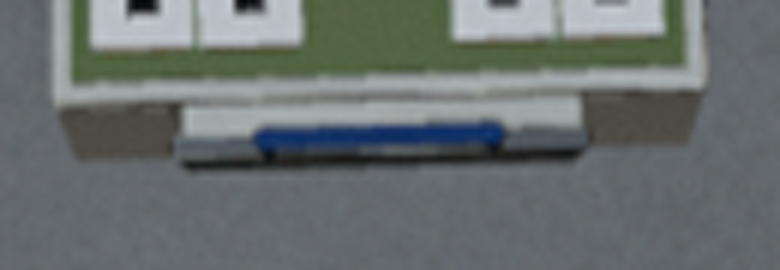

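View pics/c3.png

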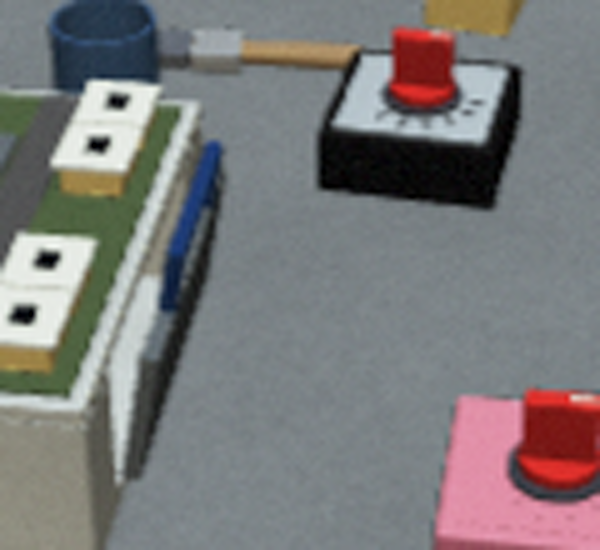

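The crop confirms it: black box, bare metal face, ticks running clockwise from the robot-side rest, and the white line at rest. In the crops the flap is ajar, with the bar ends at about (253,188) and (294,187) in the top view. Next I'll measure.

```bash
cat > h.py <<'E'
import cv2,numpy as np
from bench import sense,snapshot
def cam(s):
    K=np.array([[s["fx"],0,s["cx"]],[0,s["fy"],s["cy"]],[0,0,1.]]);R,_=cv2.Rodrigues(s["rvec"]);return K,R,np.asarray(s["tvec"],float).reshape(3)
def onplane(s,uv,z):
    K,R,t=cam(s);d=R.T@np.linalg.solve(K,[uv[0],uv[1],1]);c=-R.T@t;return c+d*(z-c[2])/d[2]
def proj(s,P):
    K,R,t=cam(s);p=K@(R@np.asarray(P,float)+t);return p[:2]/p[2]
def tri(s1,u1,s2,u2):
    P=[]
    for s in(s1,s2):
        K,R,t=cam(s);P.append(K@np.c_[R,t])
    X=cv2.triangulatePoints(P[0],P[1],np.float64(u1).reshape(2,1),np.float64(u2).reshape(2,1)).ravel();return X[:3]/X[3]
def big(m,roi):
    x0,y0,x1,y1=roi;mm=np.zeros_like(m);mm[y0:y1,x0:x1]=m[y0:y1,x0:x1]
    c,_=cv2.findContours(mm,cv2.RETR_EXTERNAL,cv2.CHAIN_APPROX_NONE);return max(c,key=cv2.contourArea) if c else None
def hsv(s):return cv2.cvtColor(s["frame"],cv2.COLOR_BGR2HSV)
def bluem(s):return cv2.inRange(hsv(s),(105,130,50),(130,255,255))
def redm(s):
    h=hsv(s);return cv2.inRange(h,(0,170,60),(7,255,255))|cv2.inRange(h,(173,170,60),(180,255,255))
E
python3 - <<'E'
from h import *
T=snapshot("top");S=snapshot("side")
ct=big(bluem(T),(230,170,320,205));cs=big(bluem(S),(250,180,285,240))
rt=cv2.minAreaRect(ct);rs=cv2.minAreaRect(cs)
bt=cv2.boxPoints(rt);bs=cv2.boxPoints(rs);print(rt,rs)
# midlines ends
print("bar bbox",cv2.boundingRect(ct),cv2.boundingRect(cs))
print("center tri",tri(T,rt[0],S,rs[0]))
# console
h=hsv(T);m=cv2.inRange(T["frame"],(0,0,0),(45,45,45));c=big(cv2.morphologyEx(m,cv2.MORPH_CLOSE,np.ones((5,5))),(345,198,400,252))
m2=cv2.inRange(T["frame"],(110,110,110),(255,255,255));c2=big(m2,(345,198,400,252))
for cc in(c,c2):
    r=cv2.minAreaRect(cc);b=cv2.boxPoints(r);P=np.array([onplane(T,q,50) for q in b]);print(r,"\n",P.round(1),P.mean(0).round(1),[np.linalg.norm(P[i]-P[i-1]).round(1) for i in range(4)])
k=big(redm(T),(345,198,400,252));ks=big(redm(S),(295,155,335,190));print("knob",cv2.boundingRect(k),cv2.boundingRect(ks))
# plinth top corners
for uv in((219.2,181.7),(327.5,179.2),(219,109),(323,108)):print("pl",onplane(T,uv,120).round(1))
E
python3 - <<'E'
import cv2
a=cv2.imread("pics/top0.png")
cv2.imwrite("pics/c4.png",cv2.resize(a[95:205,205:340],None,fx=5.5,fy=5,interpolation=cv2.INTER_CUBIC))
E
```

```text
((272.50640869140625, 187.2119140625), (2.8168885707855225, 41.0417594909668), 88.26429748535156) ((267.5620422363281, 204.70437622070312), (4.442659854888916, 34.43061065673828), 19.98310661315918)
bar bbox (252, 186, 42, 4) (262, 188, 12, 34)
center tri [567.27310871  -3.77316464 132.8252449 ]
((371.5, 225.5), (41.0, 41.0), 90.0) 
 [[ 514.6 -252.1   50. ]
 [ 506.  -383.8   50. ]
 [ 373.8 -368.7   50. ]
 [ 382.2 -239.4   50. ]] [ 444.2 -311.    50. ] [np.float64(133.0), np.float64(131.9), np.float64(133.1), np.float64(129.5)]
((373.0, 224.0), (34.0, 34.0), 90.0) 
 [[ 507.  -267.5   50. ]
 [ 499.9 -376.6   50. ]
 [ 390.1 -364.2   50. ]
 [ 397.1 -256.8   50. ]] [ 448.5 -316.3   50. ] [np.float64(110.4), np.float64(109.3), np.float64(110.5), np.float64(107.7)]
knob (366, 215, 16, 16) (308, 166, 13, 15)
pl [599.9 160.3 120. ]
pl [ 585.9 -175.9  120. ]
pl [841.7 151.5 120. ]
pl [ 823.2 -181.8  120. ]
```

View pics/c4.png

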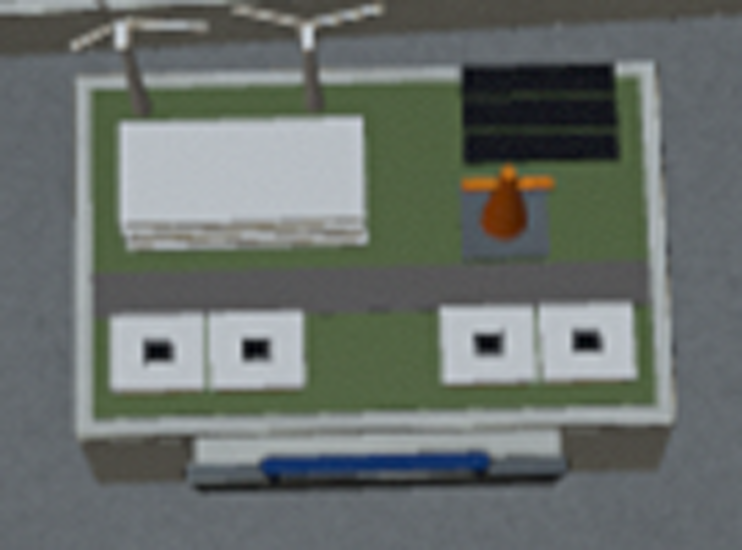

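```bash
python3 - <<'E'
from h import *
b=cv2.imread("pics/side0.png")
cv2.imwrite("pics/c5.png",cv2.resize(b[180:235,245:290],None,fx=12,fy=10.5,interpolation=cv2.INTER_CUBIC))
T=snapshot("top");S=snapshot("side")
print(tri(T,(273.2,187.2),S,(268.5,200.6)))
print("cam",[-cam(s)[1].T@cam(s)[2] for s in(T,S)])
for z in(140,150,155):print(z,onplane(T,(273.2,187.2),z))
ks=[cv2.boundingRect(big(redm(S),(295,155,335,190)))]
# knob tip tops
for z in (103,):
  print(onplane(T,(340+217/6,195+165/6),z),onplane(S,(230+422/5,160+32/5),z))
print("disc",onplane(T,(340+200/6,195+175/6),63), onplane(T,(340+200/6,195+175/6),60))
E
```

```text
[563.85365644  -5.87225367 146.39328888]
cam [array([ 172.92358215,   -3.00549654, 1600.3056349 ]), array([ 355.94457552, 1135.05761103,  896.1915287 ])]
140 [565.90885965  -5.88361814 140.        ]
150 [563.21774302  -5.8639091  150.        ]
155 [561.8721847   -5.85405459 155.        ]
[ 442.746696   -315.76062971  103.        ] [ 446.49014292 -311.4334509   103.        ]
disc [ 445.19798498 -314.60191527   63.        ] [ 445.72931927 -315.20998515   60.        ]
```

View pics/c5.png

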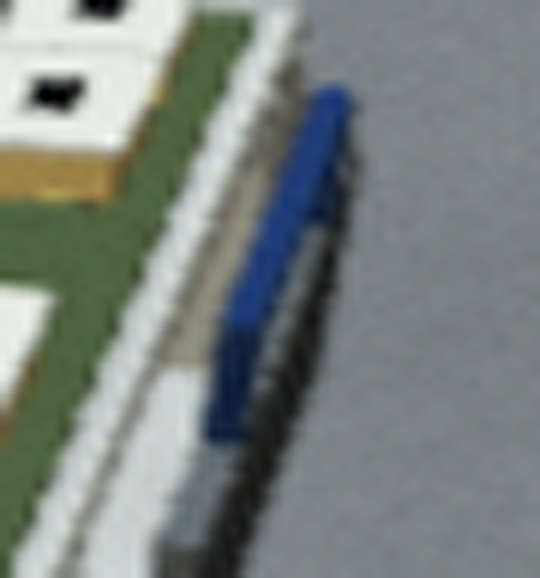

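```bash
cat >> h.py <<'E'
from scipy.spatial.transform import Rotation as Ro
import json,os
def meas():
    s=sense();return s,np.array(s["tool_pos"]),Ro.from_euler("xyz",s["tcp_rot"],degrees=True)
def save(p,R):json.dump([list(map(float,p)),R.as_quat().tolist()],open("cmd.json","w"))
def load():
    p,q=json.load(open("cmd.json"));return np.array(p),Ro.from_quat(q)
def rel(p,R,p2,R2):
    return np.r_[R.inv().apply(np.asarray(p2)-p)/1000,(R.inv()*R2).as_rotvec()]
def app(d,p,R):
    d=np.array(d,float);return p+R.apply(d[:3]*1000),R*Ro.from_rotvec(d[3:])
def tool(yaw_jaw,tilt=0):
    """tool x down, tilted so that it points toward +x by tilt (deg); tool y = horizontal dir at yaw_jaw deg"""
    x=np.array([0,0,-1.]);a=np.radians(yaw_jaw);y=np.array([np.cos(a),np.sin(a),0]);z=np.cross(x,y)
    return Ro.from_matrix(np.c_[x,y,z])
E
python3 - <<'E'
from h import *
s,p,R=meas();print(R.as_matrix().round(3))
x,y=R.as_matrix()[:,0],R.as_matrix()[:,1]
print("jaw yaw",np.degrees(np.arctan2(y[1],y[0])),s["joint_pos"])
ang=np.degrees(np.arctan2(y[1],y[0]))
R0=tool(ang);p0=np.array([162.833,-577.487,231.292]);save(p0,R0);print((R0.inv()*R).as_rotvec())
for yj in(-2.3,177.7):
    print(yj,rel(p0,R0,[562,-15,250],tool(yj)))
T=snapshot("top")
m2=cv2.inRange(T["frame"],(110,110,110),(255,255,255));c2=big(m2,(345,198,400,252))
hull=cv2.convexHull(c2);q=cv2.approxPolyDP(hull,3,True).reshape(-1,2);print(q)
P=np.array([onplane(T,u,50) for u in q]);print(P.round(1),P.mean(0))
E
```

```text
[[-0.     0.271 -0.962]
 [ 0.001 -0.962 -0.271]
 [-1.    -0.001 -0.   ]]
jaw yaw -74.25660049954041 [-7.91479496e+01  7.48782630e+00  8.52883724e+01  3.62928527e-06
  8.72614341e+01 -4.89134824e+00]
[ 1.83457374e-08  5.60673556e-05 -6.54417761e-04]
-2.3 [-0.018708   -0.43308033 -0.53681221 -1.2558796   0.          0.        ]
177.7 [-0.018708   -0.43308033 -0.53681221  1.88571306 -0.         -0.        ]
[[357 207]
 [390 209]
 [389 241]
 [356 240]]
[[ 506.8 -270.8   50. ]
 [ 493.3 -375.9   50. ]
 [ 390.3 -361.    50. ]
 [ 400.3 -257.1   50. ]] [ 447.67535683 -316.17999125   50.        ]
```

drive_tool(deltas=[[110,-0.002,-0.022,-0.027,-0.06,0,0],[110,-0.004,-0.044,-0.054,-0.12,0,0],[110,-0.006,-0.066,-0.081,-0.18,0,0],[110,-0.008,-0.088,-0.108,-0.24,0,0],[110,-0.01,-0.11,-0.135,-0.3,0,0],[110,-0.012,-0.132,-0.162,-0.36,0,0],[110,-0.014,-0.154,-0.189,-0.42,0,0],[110,-0.016,-0.176,-0.216,-0.48,0,0],[110,-0.018,-0.198,-0.243,-0.54,0,0],[110,-0.019,-0.216,-0.268,-0.62,0,0]])

```text
time: 1.18
tool_pos: [363.0, -295.1, 250.8]
tcp_rot: [102.0, 90.0, -26.5]
ft_force: [-0.0, -0.4, -0.1]
finger_gap: 48.4
```

```bash
python3 - <<'E'
from h import *
p,R=load();p,R=app([-0.019,-0.216,-0.268,-0.62,0,0],p,R);save(p,R)
s,pm,Rm=meas();print(p,pm,(R.inv()*Rm).as_rotvec(),s["finger_gap"],s["joint_pos"],s["time"])
print(rel(p,R,[562,-15,250],tool(-2.3)).round(4))
E
```

```text
[ 362.17219431 -296.87359046  250.292     ] [ 363.02219352 -295.0675866   250.82303271] [-0.0029126   0.00018237  0.00084957] 48.416113606582755 [-4.54004741e+01 -1.39215641e+01  1.03832032e+02  1.60983777e-02
  9.00424216e+01 -6.83411776e+00] 1.1833
[ 3.000e-04 -2.050e-02 -3.449e-01 -6.359e-01  0.000e+00  0.000e+00]
```

drive_tool(deltas=[[110,0,-0.003,-0.04,-0.07,0,0],[110,0,-0.005,-0.08,-0.14,0,0],[110,0,-0.008,-0.12,-0.21,0,0],[110,0,-0.01,-0.16,-0.28,0,0],[110,0,-0.012,-0.2,-0.36,0,0],[110,0,-0.014,-0.24,-0.43,0,0],[110,0,-0.017,-0.28,-0.5,0,0],[110,0,-0.019,-0.32,-0.57,0,0],[110,0,-0.02,-0.345,-0.636,0,0],[110,0,-0.02,-0.345,-0.636,0,0]])

```text
time: 2.02
tool_pos: [564.2, -10.8, 249.9]
tcp_rot: [167.6, 89.9, 75.8]
ft_force: [1.7, -0.4, -0.0]
finger_gap: 48.7
```

```bash
python3 - <<'E'
from h import *
p,R=load();p,R=app([0,-0.02,-0.345,-0.636,0,0],p,R);save(p,R)
s,pm,Rm=meas();print(p,pm,(R.inv()*Rm).as_rotvec(),s["finger_gap"],s["joint_pos"],s["time"],s["ft_force"])
for n in("side","top"):
    f=snapshot(n)["frame"]; c=f[90:270,190:350] if n=="side" else f[120:260,200:350]
    cv2.imwrite(f"pics/{n}1.png",cv2.resize(c,None,fx=3.5,fy=3.3))
E
```

```text
[562.43561533 -15.23630209 250.292     ] [564.22112894 -10.83573007 249.92664202] [-0.0085457   0.00168086  0.00036098] 48.73745806310696 [-6.36904704  1.51485064 89.59888799  0.09760953 88.87289488 -4.56748708] 2.0167 [ 1.67399021 -0.43267129 -0.0223649 ]
```

View pics/side1.png

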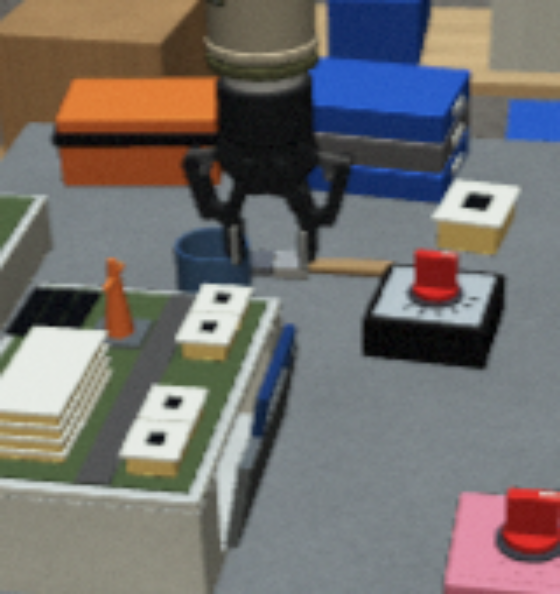

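The gripper is over the bar, open 48 mm, with its jaws across the hoop. It sits in the gap between the two house pairs. Next I'll descend and close.

drive_tool(deltas=[[110,0.01,0.0005,0,0,0,0],[110,0.025,0.0005,0,0,0,0],[110,0.04,0.0005,0,0,0,0],[110,0.055,0.0005,0,0,0,0],[110,0.07,0.0005,0,0,0,0],[110,0.085,0.0005,0,0,0,0],[110,0.1,0.0005,0,0,0,0],[110,0.11,0.0005,0,0,0,0],[110,0.119,0.0005,0,0,0,0],[110,0.119,0.0005,0,0,0,0]])

```text
time: 2.95
tool_pos: [561.3, -15.9, 128.9]
tcp_rot: [-93.0, 89.8, 174.6]
ft_force: [-0.9, -0.7, 0.1]
finger_gap: 48.7
```

```bash
python3 - <<'E'
from h import *
p,R=load();p,R=app([0.119,0.0005,0,0,0,0],p,R);save(p,R)
s,pm,Rm=meas();print(p,pm,(R.inv()*Rm).as_rotvec(),s["finger_gap"],s["time"],s["ft_force"])
for n in("side","top"):
    f=snapshot(n)["frame"]; c=f[130:240,230:350] if n=="side" else f[150:230,220:330]
    cv2.imwrite(f"pics/{n}2.png",cv2.resize(c,None,fx=4.5,fy=4.5))
E
```

```text
[562.93521494 -15.25630784 131.292     ] [561.27646829 -15.86836656 128.88634563] [ 0.00145483  0.00018101 -0.00338562] 48.726940919152874 2.95 [-0.92983971 -0.69524472  0.07379932]
```

View pics/side2.png

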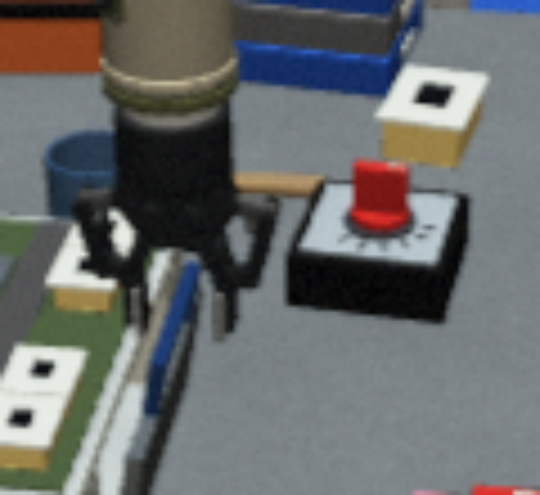

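The fingers straddle the blue bar, which is centred between them. Now closing.

drive_tool(deltas=[[140,0,0,0,0,0,0],[170,0,0,0,0,0,0],[200,0,0,0,0,0,0],[230,0,0,0,0,0,0],[255,0,0,0,0,0,0],[255,0,0,0,0,0,0],[255,0,0,0,0,0,0],[255,0,0,0,0,0,0],[255,0,0,0,0,0,0],[255,0,0,0,0,0,0]], squeeze=35)

```text
time: 3.88
tool_pos: [563.4, -15.3, 132.2]
tcp_rot: [83.5, 89.9, -8.8]
ft_force: [-1.7, 0.6, 5.0]
finger_gap: 10.9
```

```bash
python3 - <<'E'
from h import *
s,pm,Rm=meas();p,R=load();print(pm,(R.inv()*Rm).as_rotvec(),s["finger_gap"],s["time"],s["ft_force"])
for n in("side",):
    f=snapshot(n)["frame"]; c=f[130:240,230:350]
    cv2.imwrite(f"pics/{n}3.png",cv2.resize(c,None,fx=4.5,fy=4.5))
E
```

```text
[563.39011745 -15.27318132 132.16664824] [-0.00010915 -0.00013327  0.00117565] 10.897159428096247 3.8833 [-1.71556264  0.63090339  5.03424019]
```

View pics/side3.png

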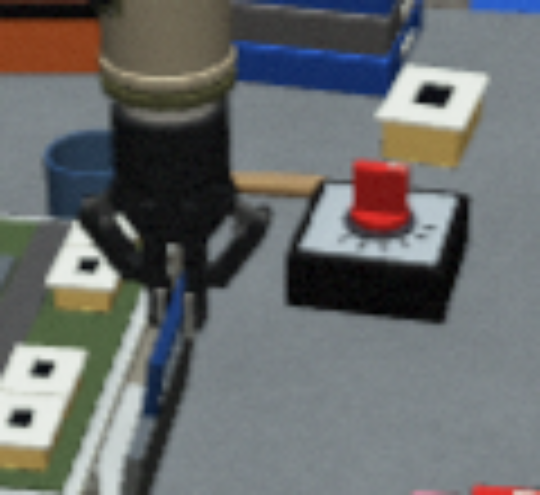

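```bash
cat >> h.py <<'E'
def arc(a,a0,tilt):
    dy=-135*(np.sin(a)-np.sin(a0))+19*np.sin(tilt);dx=135*(np.cos(a0)-np.cos(a))+19*(np.cos(tilt)-1)
    return dx/1000,dy/1000,tilt
E
python3 - <<'E'
from h import *
a0=0.265
p0,R0=load()
def cum(a):
    return arc(a,a0,0.45*(a-a0))
def frm(a1,a2):
    d1=cum(a1);d2=cum(a2)
    p1,R1=app([d1[0],d1[1],0,0,0,d1[2]],p0,R0);p2,R2=app([d2[0],d2[1],0,0,0,d2[2]],p0,R0)
    return rel(p1,R1,p2,R2).round(4)
for a in np.linspace(0.265,0.75,11)[1:]:print(round(a,3),frm(0.265,a))
print()
for a in np.linspace(0.75,1.23,11)[1:]:print(round(a,3),frm(0.75,a))
E
```

```text
0.314 [ 0.0019 -0.0059 -0.      0.     -0.      0.0218]
0.362 [ 0.004  -0.0116  0.      0.      0.      0.0436]
0.411 [ 0.0065 -0.0173 -0.      0.     -0.      0.0655]
0.459 [ 0.0092 -0.0228  0.     -0.      0.      0.0873]
0.508 [ 0.0122 -0.0282 -0.     -0.     -0.      0.1091]
0.556 [ 0.0155 -0.0334  0.      0.      0.      0.131 ]
0.604 [ 0.019  -0.0385  0.     -0.     -0.      0.1528]
0.653 [ 0.0228 -0.0434 -0.     -0.     -0.      0.1746]
0.702 [ 0.0268 -0.0481 -0.     -0.      0.      0.1964]
0.75 [ 0.0311 -0.0525  0.      0.      0.      0.2183]

0.798 [ 0.0034 -0.0051  0.     -0.     -0.      0.0216]
0.846 [ 0.0071 -0.01    0.     -0.     -0.      0.0432]
0.894 [ 0.011  -0.0148  0.      0.     -0.      0.0648]
0.942 [ 0.0151 -0.0193  0.     -0.      0.      0.0864]
0.99 [ 0.0195 -0.0236  0.     -0.      0.      0.108 ]
1.038 [ 0.0241 -0.0278  0.      0.     -0.      0.1296]
1.086 [ 0.0289 -0.0317  0.      0.      0.      0.1512]
1.134 [ 0.0338 -0.0353  0.      0.      0.      0.1728]
1.182 [ 0.039  -0.0388  0.      0.      0.      0.1944]
1.23 [ 0.0443 -0.0419  0.     -0.     -0.      0.216 ]
```

drive_tool(deltas=[[255,0.002,-0.006,0,0,0,0.022],[255,0.004,-0.0115,0,0,0,0.044],[255,0.0065,-0.017,0,0,0,0.066],[255,0.009,-0.023,0,0,0,0.087],[255,0.012,-0.028,0,0,0,0.109],[255,0.0155,-0.0335,0,0,0,0.131],[255,0.019,-0.0385,0,0,0,0.153],[255,0.023,-0.0435,0,0,0,0.175],[255,0.027,-0.048,0,0,0,0.196],[255,0.031,-0.0525,0,0,0,0.218]])

```text
time: 4.77
tool_pos: [512.6, -13.4, 106.4]
tcp_rot: [89.8, 77.1, -2.5]
ft_force: [-33.7, 1.8, 48.7]
finger_gap: 10.8
```

```bash
python3 - <<'E'
from h import *
p,R=load();save(p,R);json.dump([p.tolist(),R.as_quat().tolist()],open("grip0.json","w"))
p,R=app([0.031,-0.0525,0,0,0,0.218],p,R);save(p,R)
s,pm,Rm=meas();print(p,pm,(R.inv()*Rm).as_rotvec(),s["finger_gap"],s["time"],s["ft_force"],s["joint_pos"])
f=snapshot("side")["frame"]; c=f[130:270,220:350]
cv2.imwrite("pics/side4.png",cv2.resize(c,None,fx=4.2,fy=4.2))
E
```

```text
[510.4772559 -13.1557048 100.292    ] [512.647079   -13.43017858 106.35582567] [-0.0008013  -0.00077711  0.00655509] 10.782556893678532 4.7667 [-33.72996054   1.79378349  48.7208826 ] [ -8.12689187 -13.30680052 119.70144232   1.43504765  60.80696911
  -6.43431503]
```

View pics/side4.png

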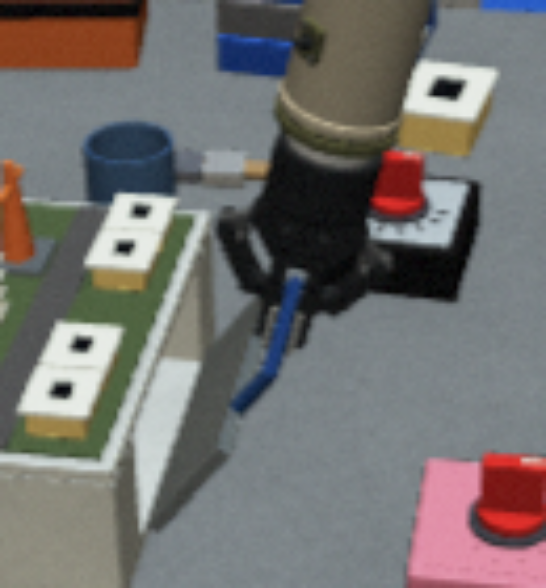

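The 60 N is radial, which means the hinge is about 5 mm nearer than I assumed. Fitting both grip points at R=135 gives hinge x≈594. I'll re-plan the arc with that.

```bash
cat >> h.py <<'E'
U=np.array([np.cos(np.radians(2.3)),-np.sin(np.radians(2.3)),0])
def pose(a,t,hx=594.,hy=-16.5,L=19.,r=135.):
    R=tool(-2.3)*Ro.from_rotvec([0,0,t]);g=np.array([hx,hy,20])-r*np.sin(a)*U+np.array([0,0,r*np.cos(a)])
    return g+L*R.as_matrix()[:,0],R
E
python3 - <<'E'
from h import *
p,R=load()
for a in np.linspace(0.70,1.20,11)[1:]:
    print(round(a,3),rel(p,R,*pose(a,0.218+0.4*(a-0.7))).round(4))
E
```

```text
0.75 [-0.0009 -0.0039 -0.      0.0001 -0.      0.02  ]
0.8 [ 0.0027 -0.0092 -0.      0.0001 -0.      0.04  ]
0.85 [ 0.0065 -0.0144 -0.      0.0001 -0.      0.06  ]
0.9 [ 0.0106 -0.0193 -0.      0.0001 -0.      0.08  ]
0.95 [ 0.015  -0.0241 -0.      0.0001 -0.      0.1   ]
1.0 [ 1.96e-02 -2.86e-02 -0.00e+00  1.00e-04 -0.00e+00  1.20e-01]
1.05 [ 2.44e-02 -3.29e-02 -0.00e+00  1.00e-04 -0.00e+00  1.40e-01]
1.1 [ 2.94e-02 -3.69e-02 -0.00e+00  1.00e-04 -0.00e+00  1.60e-01]
1.15 [ 3.47e-02 -4.07e-02 -0.00e+00  1.00e-04 -0.00e+00  1.80e-01]
1.2 [ 4.01e-02 -4.42e-02 -0.00e+00  1.00e-04 -0.00e+00  2.00e-01]
```

drive_tool(deltas=[[255,-0.003,-0.002,0,0,0,0.01],[255,-0.001,-0.004,0,0,0,0.02],[255,0.001,-0.0065,0,0,0,0.03],[255,0.0027,-0.009,0,0,0,0.04],[255,0.0065,-0.0145,0,0,0,0.06],[255,0.0105,-0.0195,0,0,0,0.08],[255,0.015,-0.024,0,0,0,0.1],[255,0.0175,-0.0265,0,0,0,0.11],[255,0.0195,-0.0285,0,0,0,0.12],[255,0.0195,-0.0285,0,0,0,0.12]])

```text
time: 5.65
tool_pos: [484.0, -12.1, 73.5]
tcp_rot: [89.9, 70.9, -2.3]
ft_force: [-20.2, -1.8, 12.3]
finger_gap: 10.8
```

```bash
python3 - <<'E'
from h import *
p,R=load();p,R=app([0.0195,-0.0285,0,0,0,0.12],p,R);save(p,R)
s,pm,Rm=meas();g=pm-19*Rm.as_matrix()[:,0];print(p,pm,g,(R.inv()*Rm).as_rotvec(),s["finger_gap"],s["time"],s["ft_force"])
f=snapshot("side")["frame"]; c=f[130:270,220:350]
cv2.imwrite("pics/side5.png",cv2.resize(c,None,fx=4.2,fy=4.2))
for a in np.linspace(1.0,1.22,8)[1:]:
    print(round(a,3),rel(p,R,*pose(a,0.338+0.3*(a-1.0))).round(4))
E
```

```text
[486.88810916 -12.21111156  75.08962115] [483.96466346 -12.12858894  73.50634242] [477.7642092 -11.8773939  91.4643843] [-0.00049317 -0.00015156 -0.00528819] 10.771618768708445 5.65 [-20.20163775  -1.78727131  12.31473682]
1.031 [ 0.0027 -0.0032 -0.      0.0001 -0.      0.0094]
1.063 [ 0.0055 -0.0063 -0.      0.0001 -0.      0.0189]
1.094 [ 0.0083 -0.0092 -0.      0.0001 -0.      0.0283]
1.126 [ 0.0113 -0.0121 -0.      0.0001 -0.      0.0377]
1.157 [ 0.0143 -0.0149 -0.      0.0001 -0.      0.0471]
1.189 [ 0.0174 -0.0175 -0.      0.0001 -0.      0.0566]
1.22 [ 0.0207 -0.0201 -0.      0.0001 -0.      0.066 ]
```

View pics/side5.png

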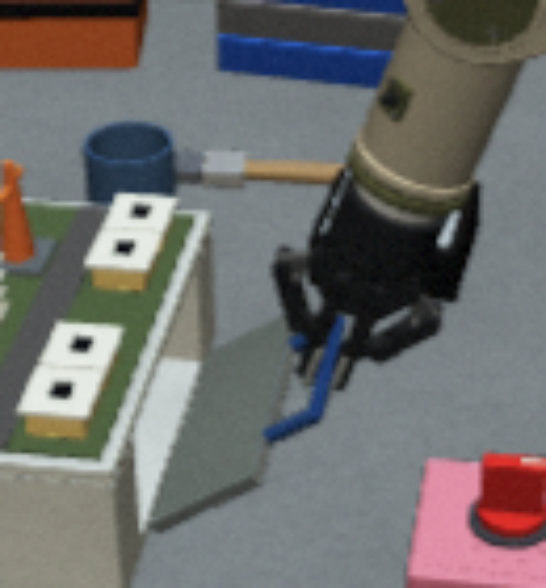

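drive_tool(deltas=[[255,0.001,-0.003,0,0,0,0.005],[255,0.002,-0.005,0,0,0,0.01],[255,0.005,-0.008,0,0,0,0.019],[255,0.0075,-0.011,0,0,0,0.028],[255,0.0105,-0.0135,0,0,0,0.038],[255,0.0135,-0.0165,0,0,0,0.047],[255,0.0165,-0.019,0,0,0,0.057],[255,0.018,-0.02,0,0,0,0.06],[255,0.018,-0.02,0,0,0,0.06],[255,0.018,-0.02,0,0,0,0.06]])

```text
time: 6.53
tool_pos: [472.7, -11.7, 50.3]
tcp_rot: [90.0, 67.3, -2.3]
ft_force: [-5.8, -2.3, 0.8]
finger_gap: 10.8
```

```bash
python3 - <<'E'
from h import *
p,R=load();p,R=app([0.018,-0.02,0,0,0,0.06],p,R);save(p,R)
s,pm,Rm=meas();g=pm-19*Rm.as_matrix()[:,0];print(p,pm,g,(R.inv()*Rm).as_rotvec(),s["finger_gap"],s["time"],s["ft_force"])
for hx in(592,594):print(np.arctan2(hx-g[0],g[2]-20),np.hypot(hx-g[0],g[2]-20))
f=snapshot("side")["frame"]; c=f[130:270,220:350]
cv2.imwrite("pics/side6.png",cv2.resize(c,None,fx=4.2,fy=4.2))
f=snapshot("top")["frame"]; c=f[130:310,190:340]
cv2.imwrite("pics/top6.png",cv2.resize(c,None,fx=3.2,fy=3.2))
E
```

```text
[473.99886032 -11.69498024  51.47604724] [472.67676106 -11.69559805  50.29884724] [465.36171274 -11.40022477  67.83175409] [-0.00021948 -0.00012872 -0.00244949] 10.784245145948717 6.5333 [-5.81262998 -2.32363994  0.84121848]
1.2096573683159941 135.37035310275598
1.2148064993499033 137.2431624824988
```

View pics/side6.png

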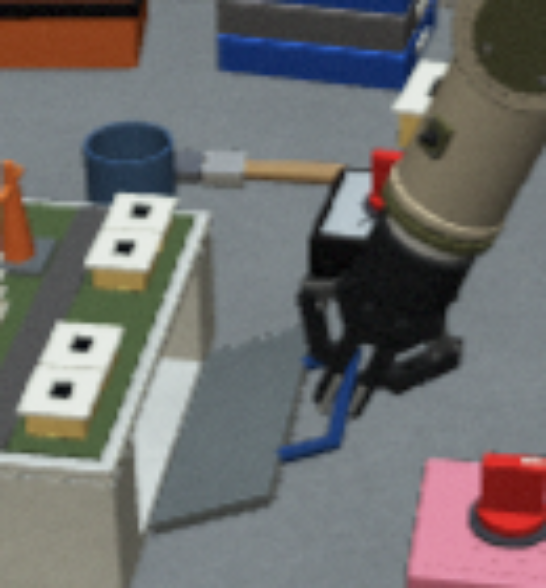

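View pics/top6.png

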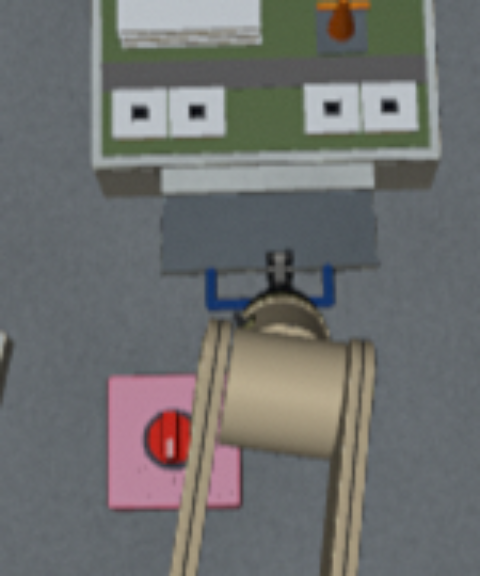

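```bash
python3 - <<'E'
from h import *
T=snapshot("top");S=snapshot("side")
P=tri(T,(256.3,224.7),S,(299.8,234.8));print(P,[np.degrees(np.arctan2(h-P[0],P[2]-20)) for h in(592,594,597)])
p,R=load()
# reverse path with hx 592.5
hx=592.5
for A in(np.linspace(1.21,0.72,11),np.linspace(0.72,0.23,11),np.linspace(0.23,-0.03,9)):
    t=lambda a:max(0,0.398*(a-0.0)/1.21)
    pp=pose(A[0],t(A[0]),hx=hx) if A[0]<1.2 else (p,R)
    for a in A[1:]:print(round(a,3),rel(*pp,*pose(a,t(a),hx=hx)).round(4)[[0,1,2,5]])
    print(pose(A[-1],t(A[-1]),hx=hx)[0])
E
```

```text
[464.40711017  54.69214924  71.13821226] [np.float64(68.15948094618216), np.float64(68.465479684828), np.float64(68.90945083967247)]
1.161 [-0.0036  0.0035  0.     -0.0161]
1.112 [-0.0081  0.0081  0.     -0.0322]
1.063 [-0.0123  0.0129  0.     -0.0484]
1.014 [-0.0162  0.0179  0.     -0.0645]
0.965 [-0.02    0.0231  0.     -0.0806]
0.916 [-0.0234  0.0285  0.     -0.0967]
0.867 [-0.0266  0.034   0.     -0.1128]
0.818 [-0.0294  0.0396  0.     -0.1289]
0.769 [-0.032   0.0454  0.     -0.1451]
0.72 [-0.0343  0.0514  0.     -0.1612]
[508.00894855 -13.10648882 103.02411199]
0.671 [-0.0029  0.0056 -0.     -0.0161]
0.622 [-0.0056  0.0114 -0.     -0.0322]
0.573 [-0.0079  0.0173 -0.     -0.0484]
0.524 [-0.01    0.0233 -0.     -0.0645]
0.475 [-0.0117  0.0293 -0.     -0.0806]
0.426 [-0.0131  0.0355 -0.     -0.0967]
0.377 [-0.0143  0.0417  0.     -0.1128]
0.328 [-0.0151  0.048   0.     -0.1289]
0.279 [-0.0155  0.0543 -0.     -0.1451]
0.23 [-0.0157  0.0606 -0.     -0.1612]
[563.18270574 -15.32249583 132.49930932]
0.198 [-0.0006  0.0041 -0.     -0.0107]
0.165 [-0.0011  0.0083  0.     -0.0214]
0.132 [-0.0014  0.0125 -0.     -0.0321]
0.1 [-0.0016  0.0167 -0.     -0.0428]
0.068 [-0.0016  0.0208 -0.     -0.0535]
0.035 [-0.0015  0.025  -0.     -0.0641]
0.003 [-0.0013  0.0292 -0.     -0.0748]
-0.03 [-0.0009  0.0336 -0.     -0.0757]
[596.54613032 -16.66250938 135.93925456]
```

The camera gives 1.19 rad and kinematics 1.21 rad, both past 1.1. Now I'll push it back up along the same arc.

drive_tool(deltas=[[255,-0.0035,0.0035,0,0,0,-0.016],[255,-0.008,0.008,0,0,0,-0.032],[255,-0.0125,0.013,0,0,0,-0.048],[255,-0.016,0.018,0,0,0,-0.064],[255,-0.02,0.023,0,0,0,-0.081],[255,-0.0235,0.0285,0,0,0,-0.097],[255,-0.0265,0.034,0,0,0,-0.113],[255,-0.0295,0.0395,0,0,0,-0.129],[255,-0.032,0.0455,0,0,0,-0.145],[255,-0.0345,0.0515,0,0,0,-0.161]])

```text
time: 7.57
tool_pos: [507.3, -13.0, 101.8]
tcp_rot: [90.0, 76.6, -2.3]
ft_force: [9.3, -2.8, -18.8]
finger_gap: 10.6
```

drive_tool(deltas=[[255,-0.003,0.0055,0,0,0,-0.016],[255,-0.0055,0.0115,0,0,0,-0.032],[255,-0.008,0.0175,0,0,0,-0.048],[255,-0.01,0.0235,0,0,0,-0.064],[255,-0.0115,0.0295,0,0,0,-0.081],[255,-0.013,0.0355,0,0,0,-0.097],[255,-0.0145,0.0415,0,0,0,-0.113],[255,-0.015,0.048,0,0,0,-0.129],[255,-0.0155,0.0545,0,0,0,-0.145],[255,-0.0155,0.0605,0,0,0,-0.161]])

```text
time: 8.4
tool_pos: [561.5, -15.1, 130.2]
tcp_rot: [90.2, 86.0, -2.1]
ft_force: [-1.9, -1.6, -12.0]
finger_gap: 10.5
```

```bash
python3 - <<'E'
from h import *
p,R=load();p,R=app([-0.0345,0.0515,0,0,0,-0.161],p,R);p,R=app([-0.0155,0.0605,0,0,0,-0.161],p,R);save(p,R)
s,pm,Rm=meas();g=pm-19*Rm.as_matrix()[:,0];print(p,pm,g,(R.inv()*Rm).as_rotvec(),s["finger_gap"],s["time"],s["ft_force"])
E
```

```text
[563.20029496 -15.26692258 132.51096375] [561.47032029 -15.06411456 130.19565922] [560.157972   -15.01533546 149.15021968] [ 8.16192612e-05  1.98089303e-04 -6.82647998e-03] 10.461568489539054 8.4 [ -1.89764687  -1.55863561 -11.98181519]
```

drive_tool(deltas=[[255,-0.0005,0.004,0,0,0,-0.011],[255,-0.001,0.008,0,0,0,-0.021],[255,-0.0015,0.0125,0,0,0,-0.032],[255,-0.0015,0.0165,0,0,0,-0.043],[255,-0.0015,0.021,0,0,0,-0.054],[255,-0.0015,0.025,0,0,0,-0.064],[255,-0.0015,0.029,0,0,0,-0.075],[255,-0.001,0.0315,0,0,0,-0.076],[255,-0.001,0.0335,0,0,0,-0.076],[255,-0.001,0.0335,0,0,0,-0.076]])

```text
time: 9.23
tool_pos: [586.6, -16.0, 133.6]
tcp_rot: [-90.5, 88.6, 177.2]
ft_force: [-55.0, 0.5, 10.0]
finger_gap: 10.2
```

```bash
python3 - <<'E'
from h import *
p,R=load();p,R=app([-0.001,0.0335,0,0,0,-0.076],p,R);save(p,R)
s,pm,Rm=meas();g=pm-19*Rm.as_matrix()[:,0];print(p,pm,g,(R.inv()*Rm).as_rotvec(),s["finger_gap"],s["time"],s["ft_force"])
f=snapshot("side")["frame"]; c=f[130:270,220:350]
cv2.imwrite("pics/side7.png",cv2.resize(c,None,fx=4.2,fy=4.2))
f=snapshot("top")["frame"]; c=f[130:230,210:340]
cv2.imwrite("pics/top7.png",cv2.resize(c,None,fx=5,fy=5,interpolation=cv2.INTER_CUBIC))
E
```

```text
[596.50097877 -16.60040027 136.05162689] [586.61083979 -15.9715384  133.559567  ] [587.07603112 -15.99445084 152.55385751] [-0.00040194  0.00023027 -0.02451481] 10.247895724792748 9.2333 [-55.04190378   0.54179303   9.98297195]
```

View pics/side7.png

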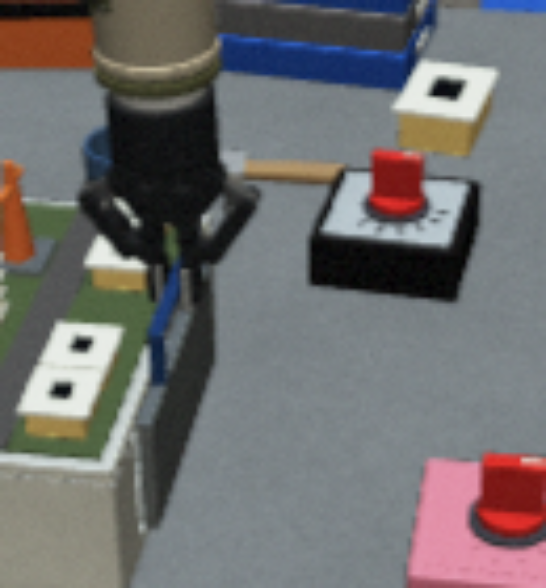

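View pics/top7.png

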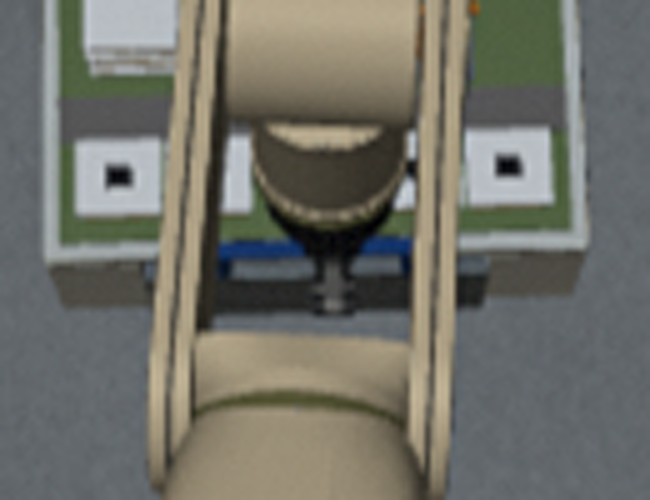

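Contact at 55 N, far above the 2–5 N that moves the flap, with the bar upright. The flap is seated at its stop, which puts the hinge at x≈587, and the pulled-down angle was therefore about 1.19. Next I'll relax the push and open slightly.

drive_tool(deltas=[[255,0.0005,-0.004,0,0,0,0],[255,0.001,-0.008,0,0,0,0],[255,0.001,-0.0085,0,0,0,0],[170,0.001,-0.0085,0,0,0,0],[170,0.001,-0.0085,0,0,0,0],[170,0.001,-0.0085,0,0,0,0],[170,0.001,-0.0085,0,0,0,0],[170,0.001,-0.0085,0,0,0,0],[170,0.001,-0.0085,0,0,0,0],[170,0.001,-0.0085,0,0,0,0]])

```text
time: 10.17
tool_pos: [588.4, -16.3, 135.6]
tcp_rot: [87.0, 89.9, -5.3]
ft_force: [-0.5, 0.5, -0.0]
finger_gap: 28.6
```

```bash
python3 - <<'E'
from h import *
p,R=load();p,R=app([0.001,-0.0085,0,0,0,0],p,R);save(p,R)
s,pm,Rm=meas();print(p,pm,s["finger_gap"],s["time"],s["ft_force"])
f=snapshot("side")["frame"]; c=f[130:270,220:350]
cv2.imwrite("pics/side8.png",cv2.resize(c,None,fx=4.2,fy=4.2))
E
```

```text
[588.0077854  -16.26030263 135.05162689] [588.43580493 -16.30074957 135.56653984] 28.62062358330303 10.1667 [-0.4841229   0.48627246 -0.00105939]
```

View pics/side8.png

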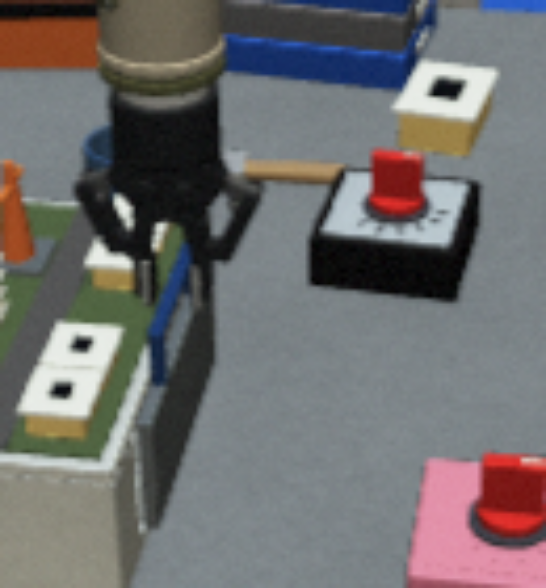

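```bash
python3 - <<'E'
from h import *
p,R=load()
print(rel(p,R,[445,-315,215],tool(83)).round(4))
E
```

```text
[-0.0799 -0.1309  0.3042 -1.4886  0.     -0.    ]
```

drive_tool(deltas=[[170,-0.02,0,0,0,0,0],[170,-0.05,0,0,0,0,0],[170,-0.08,0,0,0,0,0],[140,-0.1,0,0,0,0,0],[110,-0.1,-0.015,0.03,-0.11,0,0],[80,-0.1,-0.03,0.06,-0.22,0,0],[50,-0.1,-0.045,0.09,-0.33,0,0],[30,-0.1,-0.06,0.12,-0.44,0,0],[30,-0.1,-0.075,0.15,-0.55,0,0],[30,-0.1,-0.09,0.18,-0.66,0,0]])

```text
time: 11.05
tool_pos: [489.9, -193.6, 235.1]
tcp_rot: [26.5, 90.0, -27.7]
ft_force: [1.8, -0.4, -1.0]
finger_gap: 75.0
```

```bash
python3 - <<'E'
from h import *
p,R=load();p,R=app([-0.1,-0.09,0.18,-0.66,0,0],p,R);save(p,R)
print(rel(p,R,[445,-315,200],tool(83)).round(4));print(meas()[1],p)
E
```

```text
[ 0.0351 -0.1085  0.073  -0.8286  0.      0.    ]
[ 489.94850811 -193.64618375  235.14574694] [ 490.87778804 -192.51512842  235.05162689]
```

drive_tool(deltas=[[30,0.004,-0.015,0.01,-0.11,0,0],[30,0.008,-0.03,0.02,-0.22,0,0],[30,0.012,-0.045,0.03,-0.33,0,0],[30,0.016,-0.06,0.04,-0.44,0,0],[30,0.02,-0.075,0.05,-0.55,0,0],[30,0.025,-0.09,0.06,-0.66,0,0],[30,0.03,-0.1,0.067,-0.76,0,0],[30,0.035,-0.1085,0.073,-0.829,0,0],[30,0.035,-0.1085,0.073,-0.829,0,0],[30,0.035,-0.1085,0.073,-0.829,0,0]])

```text
time: 11.88
tool_pos: [444.6, -314.9, 199.7]
tcp_rot: [132.2, 89.9, 125.1]
ft_force: [-0.0, 0.3, -0.3]
finger_gap: 75.4
```

```bash
python3 - <<'E'
from h import *
p,R=load();p,R=app([0.035,-0.1085,0.073,-0.829,0,0],p,R);save(p,R)
s,pm,Rm=meas();print(p,pm,s["joint_pos"],s["finger_gap"],s["time"],(R.inv()*Rm).as_rotvec())
f=snapshot("side")["frame"]; c=f[100:240,230:360]
cv2.imwrite("pics/side9.png",cv2.resize(c,None,fx=4.2,fy=4.2))
f=snapshot("top")["frame"]; c=f[130:270,210:410]
cv2.imwrite("pics/top9.png",cv2.resize(c,None,fx=4,fy=4,interpolation=cv2.INTER_CUBIC))
E
```

```text
[ 444.98482738 -314.96955325  200.05162689] [ 444.63622775 -314.92657694  199.68909674] [-4.07111667e+01 -4.71849810e-02  9.64269270e+01  1.51139590e-02
  8.36794721e+01 -1.23529566e+02] 75.36650954519295 11.8833 [0.00355325 0.0007153  0.00079067]
```

View pics/side9.png

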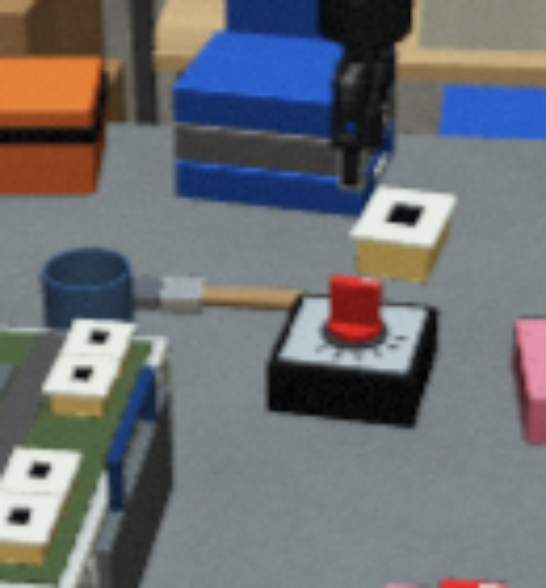

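View pics/top9.png

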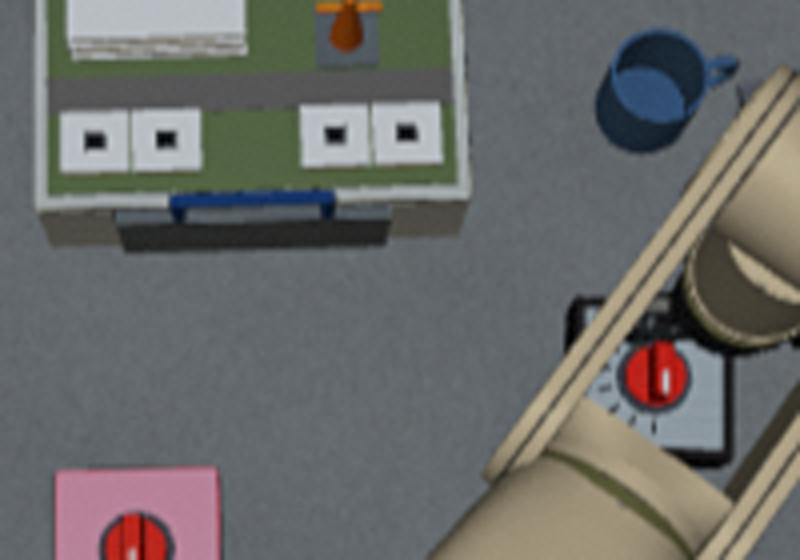

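The top view shows the flap flush, with the bar over the front rim and 3 of its edges clear. The knob is at rest. Next I'll check the knob centre with two views.

```bash
python3 - <<'E'
from h import *
T=snapshot("top");S=snapshot("side")
a=cv2.imread("pics/side0.png")
cv2.imwrite("pics/c6.png",cv2.resize(a[155:205,290:340],None,fx=11,fy=11,interpolation=cv2.INTER_CUBIC))
print(tri(T,(376.2,222.2),S,(314.4,167)))
for P in([445,-315,103],[445,-315,61]):print(proj(S,P),proj(T,P))
# white pointer line / ticks
f=cv2.imread("pics/top0.png");print(onplane(T,(340+218/6,195+183/6),103))
B=bluem(T);c=big(B,(245,172,300,190));print(cv2.boundingRect(c))
t=cv2.boundingRect(c);print("bar now",onplane(T,(t[0]+t[2]/2,t[1]+1.5),155))
E
```

```text
[ 445.7165519  -317.27949145   97.10339017]
[314.88696942 165.94273191] [375.84350348 221.79989729]
[314.65305407 176.10035939] [373.34937407 224.33779242]
[ 433.35188835 -315.27221285  103.        ]
(253, 178, 40, 4)
bar now [586.02519029  -6.75073985 155.        ]
```

View pics/c6.png

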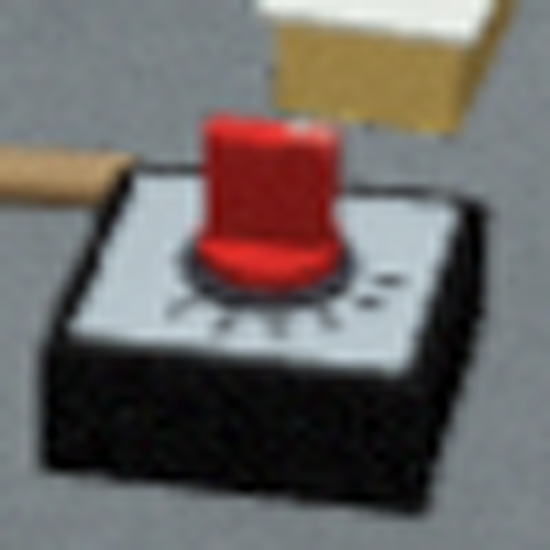

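The predicted knob pixels match to within 0.5 px, so the centre (445, -315) holds. Descending.

drive_tool(deltas=[[30,0.01,0,0,0,0,0],[30,0.03,0,0,0,0,0],[30,0.05,0,0,0,0,0],[30,0.07,0,0,0,0,0],[30,0.085,0,0,0,0,0],[30,0.1,0,0,0,0,0],[30,0.112,0,0,0,0,0],[30,0.121,0,0,0,0,0],[30,0.128,0,0,0,0,0],[30,0.128,0,0,0,0,0]])

```text
time: 12.92
tool_pos: [444.3, -314.2, 70.4]
tcp_rot: [145.8, 89.9, 138.8]
ft_force: [0.8, 0.6, 0.2]
finger_gap: 75.3
```

```bash
python3 - <<'E'
from h import *
p,R=load();p,R=app([0.128,0,0,0,0,0],p,R);save(p,R)
s,pm,Rm=meas();print(p,pm,s["finger_gap"],s["time"],s["ft_force"])
f=snapshot("side")["frame"]; c=f[120:220,270:370]
cv2.imwrite("pics/side10.png",cv2.resize(c,None,fx=5.5,fy=5.5))
E
```

```text
[ 444.98482738 -314.96955325   72.05162689] [ 444.32278045 -314.21688509   70.4145906 ] 75.25150026589544 12.9167 [0.80880801 0.64691936 0.18826875]
```

View pics/side10.png

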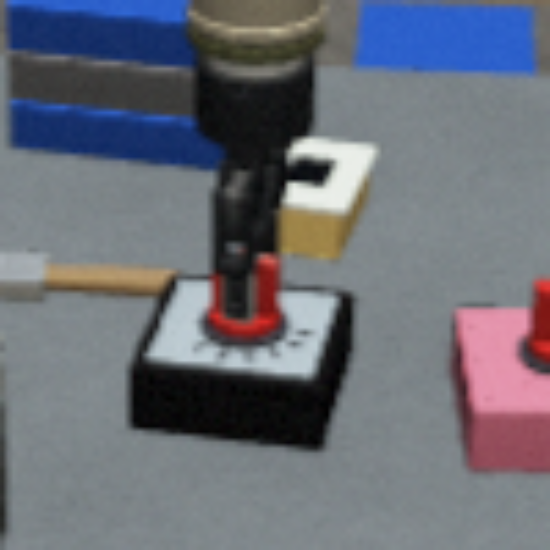

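The fingers stand on either side of the red bar, clear of the disc. Closing.

drive_tool(deltas=[[80,0,0,0,0,0,0],[120,0,0,0,0,0,0],[150,0,0,0,0,0,0],[180,0,0,0,0,0,0],[200,0,0,0,0,0,0],[220,0,0,0,0,0,0],[255,0,0,0,0,0,0],[255,0,0,0,0,0,0],[255,0,0,0,0,0,0],[255,0,0,0,0,0,0]], squeeze=60)

```text
time: 13.8
tool_pos: [445.2, -315.5, 72.6]
tcp_rot: [-55.6, 89.9, -62.6]
ft_force: [-1.8, -1.5, 5.5]
finger_gap: 13.0
```

```bash
python3 - <<'E'
from h import *
s,pm,Rm=meas();p,R=load();print(p,pm,s["finger_gap"],s["time"],s["ft_force"],s["wrist_torque"],(R.inv()*Rm).as_rotvec())
f=snapshot("side")["frame"]; c=f[120:220,270:370]
cv2.imwrite("pics/side11.png",cv2.resize(c,None,fx=5.5,fy=5.5))
f=snapshot("top")["frame"]; c=f[190:260,335:410]
cv2.imwrite("pics/top11.png",cv2.resize(c,None,fx=6,fy=6,interpolation=cv2.INTER_CUBIC))
E
```

```text
[ 444.98482738 -314.96955325   72.05162689] [ 445.16642999 -315.46249107   72.61574589] 13.040592494574016 13.8 [-1.84935281 -1.47326325  5.54050872] [-0.2682102   0.36827247  0.05886383] [ 3.49296365e-05 -5.91103260e-04 -8.64809195e-04]
```

View pics/side11.png

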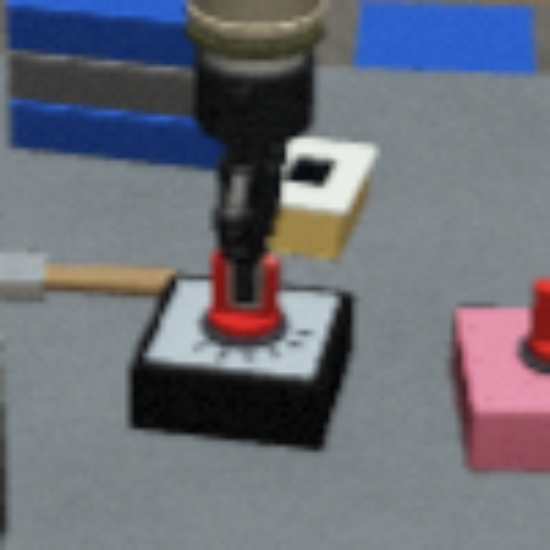

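View pics/top11.png

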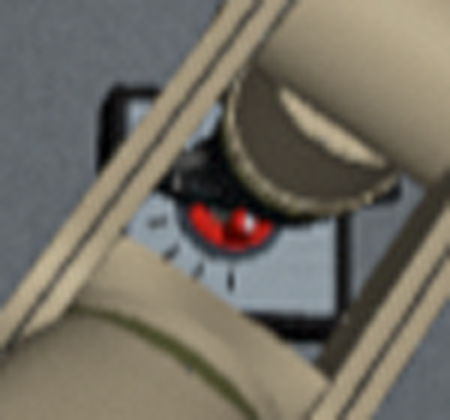

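The knob is pinched centrally at 13 mm. First click now.

drive_tool(deltas=[[255,0,0,0,0.06,0,0],[255,0,0,0,0.12,0,0],[255,0,0,0,0.18,0,0],[255,0,0,0,0.24,0,0],[255,0,0,0,0.3,0,0],[255,0,0,0,0.36,0,0],[255,0,0,0,0.4,0,0],[255,0,0,0,0.436,0,0],[255,0,0,0,0.436,0,0],[255,0,0,0,0.436,0,0]])

```text
time: 14.73
tool_pos: [445.5, -314.4, 72.6]
tcp_rot: [74.0, 89.9, 42.0]
ft_force: [-0.9, 2.6, 7.0]
finger_gap: 12.8
```

```bash
python3 - <<'E'
from h import *
p,R=load();p,R=app([0,0,0,0.436,0,0],p,R);save(p,R)
s,pm,Rm=meas();y=Rm.as_matrix()[:,1];print(pm-p,"jaw",np.degrees(np.arctan2(y[1],y[0])),s["finger_gap"],s["time"],s["ft_force"],s["wrist_torque"],(R.inv()*Rm).as_rotvec())
f=snapshot("side")["frame"]; c=f[120:220,270:370]
cv2.imwrite("pics/side12.png",cv2.resize(c,None,fx=5.5,fy=5.5))
f=snapshot("top")["frame"]; c=f[190:260,335:410]
cv2.imwrite("pics/top12.png",cv2.resize(c,None,fx=6,fy=6,interpolation=cv2.INTER_CUBIC))
E
```

```text
[0.54148768 0.56425584 0.53540817] jaw 58.040097082549174 12.750985679872922 14.7333 [-0.9378304   2.56179268  6.96350966] [0.54289234 0.08415542 0.0860293 ] [-1.27703116e-05 -3.32226982e-04  1.15586956e-03]
```

View pics/top12.png

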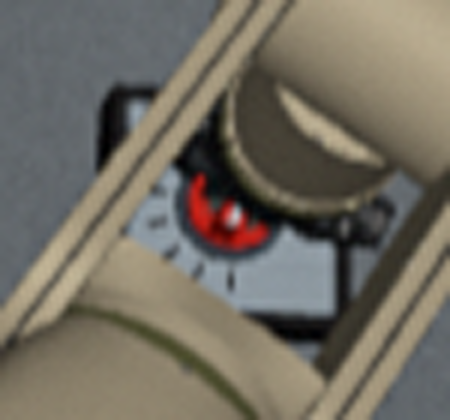

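The white line has moved clockwise with the fingers, and the force is low. Second click now, with the torque read in between.

drive_tool(deltas=[[255,0,0,0,0.06,0,0],[255,0,0,0,0.12,0,0],[255,0,0,0,0.18,0,0],[255,0,0,0,0.24,0,0],[255,0,0,0,0.3,0,0],[255,0,0,0,0.36,0,0],[255,0,0,0,0.4,0,0],[255,0,0,0,0.436,0,0],[255,0,0,0,0.436,0,0],[255,0,0,0,0.436,0,0]])

```text
time: 15.67
tool_pos: [446.3, -313.6, 72.6]
tcp_rot: [96.6, 89.8, 39.6]
ft_force: [2.5, 7.4, 5.9]
finger_gap: 13.3
```

```bash
python3 - <<'E'
from h import *
p,R=load();p,R=app([0,0,0,0.436,0,0],p,R);save(p,R)
s,pm,Rm=meas();y=Rm.as_matrix()[:,1];print(pm-p,"jaw",np.degrees(np.arctan2(y[1],y[0])),s["finger_gap"],s["time"],s["ft_force"],s["wrist_torque"],(R.inv()*Rm).as_rotvec())
f=snapshot("top")["frame"]; c=f[190:260,335:410]
cv2.imwrite("pics/top13.png",cv2.resize(c,None,fx=6,fy=6,interpolation=cv2.INTER_CUBIC))
E
```

```text
[1.34338716 1.3365974  0.56651883] jaw 33.08028490133504 13.34096018519651 15.6667 [2.5122768  7.43254863 5.91371592] [ 1.07596504 -0.57301149  0.0829522 ] [-0.00038253  0.00032831  0.00285216]
```

View pics/top13.png

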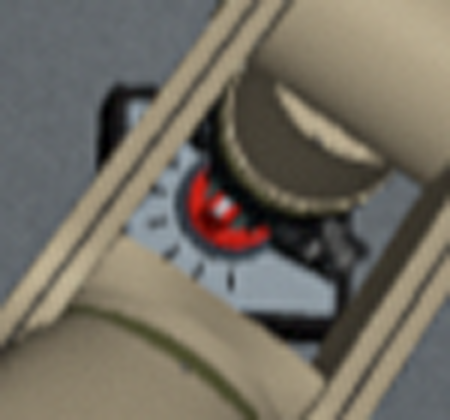

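drive_tool(deltas=[[255,0,0.0003,0,0.05,0,0],[255,0,0.0006,0,0.1,0,0],[255,0,0.001,0,0.15,0,0],[255,0,0.0014,-0.0003,0.2,0,0],[255,0,0.0014,-0.0003,0.25,0,0],[255,0,0.0014,-0.0003,0.3,0,0],[255,0,0.0014,-0.0003,0.35,0,0],[255,0,0.0014,-0.0003,0.4,0,0],[255,0,0.0014,-0.0003,0.436,0,0],[255,0,0.0014,-0.0003,0.436,0,0]])

```text
time: 16.55
tool_pos: [447.5, -313.2, 72.6]
tcp_rot: [98.7, 89.8, 16.6]
ft_force: [4.2, 3.4, 4.9]
finger_gap: 13.4
```

```bash
python3 - <<'E'
from h import *
p,R=load();p,R=app([0,0.0014,-0.0003,0.436,0,0],p,R);save(p,R)
s,pm,Rm=meas();y=Rm.as_matrix()[:,1];print(pm-p,"jaw",np.degrees(np.arctan2(y[1],y[0])),s["finger_gap"],s["time"],s["ft_force"],s["wrist_torque"],(R.inv()*Rm).as_rotvec())
f=snapshot("top")["frame"]; c=f[190:260,335:410]
cv2.imwrite("pics/top14.png",cv2.resize(c,None,fx=8,fy=8,interpolation=cv2.INTER_CUBIC))
f=snapshot("side")["frame"]; c=f[120:220,270:370]
cv2.imwrite("pics/side14.png",cv2.resize(c,None,fx=5.5,fy=5.5))
E
```

```text
[1.48993153 0.77591267 0.5867304 ] jaw 7.965000599146769 13.355493754398259 16.55 [4.23193711 3.38902045 4.90792632] [ 0.62477232 -0.78399879  0.09286076] [0.00196175 0.00042416 0.00279747]
```

View pics/top14.png

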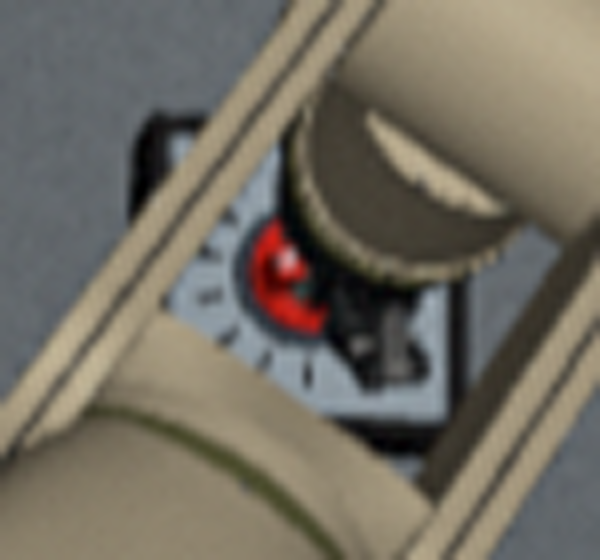

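View pics/side14.png

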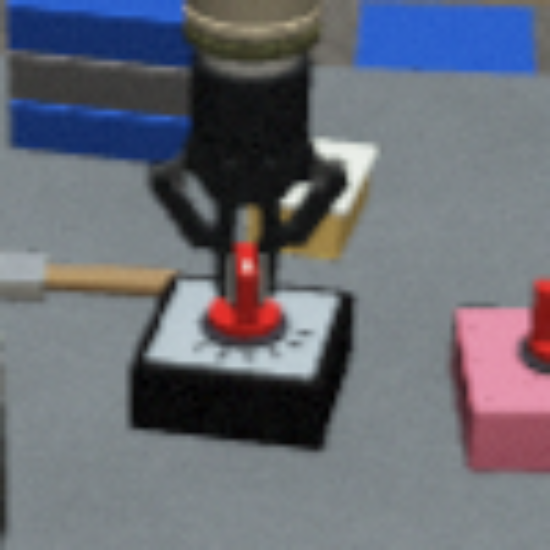

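```bash
python3 - <<'E'
from h import *
T=snapshot("top")
c=np.array([446.5,-314.2])
for i,uv in enumerate([(200,250),(168,242),(140,222),(127,192),(122,160),(140,130)]):
    P=onplane(T,(340+uv[0]/6,195+uv[1]/6),51)[:2]-c;print(i,np.degrees(np.arctan2(P[1],P[0]))%360,np.linalg.norm(P))
P=onplane(T,(335+287/8,190+262/8),103)[:2];print("line",P,np.degrees(np.arctan2(*(P-c)[::-1])))
P=onplane(T,(340+218/6,195+183/6),103)[:2];print("line rest",P,np.degrees(np.arctan2(*(P-c)[::-1]))%360)
B=bluem(T);t=cv2.boundingRect(big(B,(245,172,300,190)));print("bar now",t,onplane(T,(t[0]+t[2]/2,t[1]+1.5),155))
s=sense();print(s["time"],s["qd"].round(3),s["ft_force"],s["wrist_torque"],s["finger_gap"])
E
```

```text
0 177.95161054960136 39.33961895737413
1 152.27947981378458 38.349737818351976
2 125.27611069009723 38.62143446407202
3 98.93139346342103 37.23667226852326
4 72.88008110947149 39.45877422288364
5 44.25934653322719 37.990470931282445
line [ 443.0319623 -299.3995067] 103.18757254782284
line rest [ 433.35188835 -315.27221285] 184.6620862368048
bar now (253, 178, 40, 4) [586.02519029  -6.75073985 155.        ]
16.7 [ 0.009 -0.032 -0.128 -0.01   0.019 -0.123] [5.00598157 3.93631486 3.00372275] [ 0.65376483 -0.75424373  0.07396755] 12.933015399481771
```

The pointer direction from the jaw is 98°, against the third tick at 98.9° (99.4° from a fit over all ticks). That is well inside the 8.6° tolerance. I'll hold once more to settle.

drive_tool(deltas=[[255,0,0,0,0,0,0],[255,0,0,0,0,0,0],[255,0,0,0,0,0,0],[255,0,0,0,0,0,0],[255,0,0,0,0,0,0],[255,0,0,0,0,0,0],[255,0,0,0,0,0,0],[255,0,0,0,0,0,0],[255,0,0,0,0,0,0],[255,0,0,0,0,0,0]])

```text
time: 17.53
tool_pos: [447.5, -313.2, 72.6]
tcp_rot: [98.7, 89.8, 16.8]
ft_force: [4.6, 3.7, 5.7]
finger_gap: 13.1
```

```bash
python3 - <<'E'
from h import *
s,pm,Rm=meas();y=Rm.as_matrix()[:,1];print("jaw",np.degrees(np.arctan2(y[1],y[0])),s["qd"].round(3),s["ft_force"],s["finger_gap"],s["time"])
T=snapshot("top");cv2.imwrite("pics/topF.png",T["frame"])
t=cv2.boundingRect(big(bluem(T),(245,172,300,190)));print("bar",t)
from bench import hand_in
print(hand_in())
E
```

```text
jaw 8.110345550056357 [-0.121  0.065 -0.016  0.034 -0.02  -0.003] [4.58449043 3.70789192 5.72415329] 13.097811591989252 17.5333
bar (253, 178, 40, 4)
the job is handed in; nothing more can be done
None
```

View pics/topF.png

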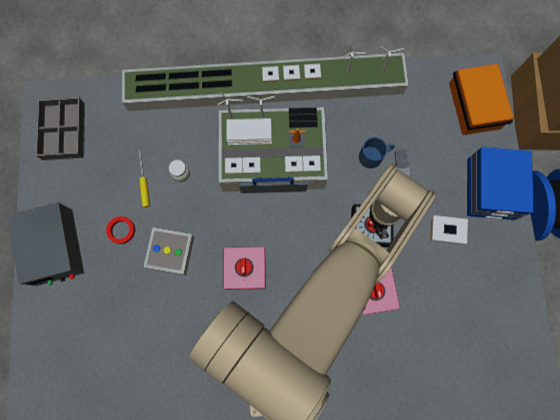

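The job is handed in at about 17.6 s. The flap was pulled down and pushed shut again, and the arm is still gripping the red knob at the third click. `hand_in` gave no verdict.

- **Flap down:** I pulled it by the blue hoop to about 1.19 rad by both camera and kinematics; the step needs 1.1.
- **Flap shut:** I pushed until it stopped with 55 N on the wrist, far above the 2–5 N that moves it. The last picture still shows the bar at the shut position, x≈586.
- **Knob:** I turned it one click at a time. The pointer sits at 98°, against the third tick measured at about 99°, with 13 mm between the fingers. The arm was at rest and the wrist force was about 8 N.
- **Bystanders:** In the last picture every visible one is where it started. The arm partly hides the brush.

**What disagreed:** My first hinge estimate (x≈599) was about 12 mm too far back. That put about 60 N on the wrist early in the pull, half the 120 N limit. I corrected the arc from then on. I take the 55 N at shutting as pad-to-bar contact, so I don't expect it to count against the 40 N limit on the arm and gripper body, but I couldn't check that directly.

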